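# Clear the bench and draw the sprung length stop to its mark

## Task

The ear defenders are standing in the path of the bench's spring-loaded length stop: hang them over the rail by their headband so that they hang freely. Then take the stop rod by its upright wooden grip, pull it out against its spring until its pointer is level with the pointed length marker on the scale beam, and finish still holding it there, because it springs back if let go. Do not shift the length marker, and leave everything else on the bench where it is.

Things in the scene. Friction and masses are not known exactly. Their poses are not given: they have to be found in the camera images.
- ear_pad (a point): centre of the ear defenders' headband pad, a flat-bottomed rubber block 26 mm (x) by 70 mm (y) by 32 mm high, 141 mm above the cups' undersides. Pinch its upper part from above across the 26 mm (fingers closing along x): the bar will lie along x against its underside. Steel band arms slope down from its y ends to the cups
- ear_defenders: ear defenders standing like an arch on two grey cups, 156 mm wide (y), 157 mm high, about 0.25 kg (varies). Cups 56 mm along x, 70 mm high, 78 mm apart inside; the bar passes between them under the pad. Origin midway between the cups' undersides
- rail: the hanging rail: a round steel bar on two wooden posts on a board 270 x 90 x 16 mm; fixed, origin at the centre of the board's underside. The bar runs along its x
- rail_mid (a point): middle of the rail's bar, on its axis, 160 mm above the bench; the bar is 14 mm thick, runs along x and is free for 212 mm between the posts (18 mm thick, tops at 170 mm). A hanging pad's centre is 23 mm above this point
- stop_rod: telescoping steel rod (16 mm thick, 50 mm above the bench) with wooden grip and pointer at its end; origin on its axis below the grip. Slides level out of a fixed tube along its +y, up to 165 mm; starts fully in. The spring pulls back with 4 N plus 0.06 N per mm drawn out (9 to 12 N at the mark)
- rod_grip (a point): middle of the upright wooden grip on the rod's end: a plate 28 mm wide (x), 14 mm thick (y), 97 mm above the bench, its top at 122 mm; at the start 55 mm out from the tube's mouth. Pull along its +y. Pinch it from above across its 14 mm (fingers closing along y); all other parts of the stop are lower than 70 mm
- rod_pointer (a point): tip of the thin steel pointer that stands out along +x from the rod's end, 58 mm from its axis, 50 mm above the bench; moves with the rod; +y is the pull direction
- marker_tip (a point): tip of the length marker, a dark block with a steel pointer (along -x) on the aluminium scale beam beside the rod, 4 mm beyond the rod pointer's line in x. Friction keeps it in place. The rod is at its mark when rod_pointer and this point agree along y (+y: pull direction), 85 to 130 mm of pull
- varnish_tin: a closed metal tin of varnish, 84 mm across and 110 mm high; not part of the job, leave it in place
- mug: a white mug, 90 mm high; not part of the job, leave it in place
- tape_measure: a tape measure, 55 x 34 x 55 mm high, standing between the rail and the ear defenders; not part of the job, leave it in place
- screwdriver: a lying screwdriver, 190 mm long; not part of the job, leave it in place
- offcut: a lying wood offcut, 120 x 45 x 30 mm; not part of the job, leave it in place
- glue_bottle: a glue bottle, 56 mm across and 150 mm high; not part of the job, leave it in place
- batten: a lying batten, 160 x 45 x 22 mm; not part of the job, leave it in place

How it is judged (in metres and radians):
On the way, in this order (a step that is already met when the one before it is completed fails the run):
1. the ear defenders hang freely on the rail by their headband (z of ear_pad in the frame of rail_mid between 0.013 and 0.035 m and y of ear_pad in the frame of rail_mid between -0.035 and 0.035 m and x of ear_pad in the frame of rail_mid between -0.105 and 0.105 m and angle between ear_pad's own z axis and vertical below 0.4 rad and contact force between ear_defenders and rail above 0.8 N and contact force between ear_defenders and the fingers below 0.1 N), for 0.3 s.
2. the rod is held at its mark (y of rod_pointer in the frame of marker_tip between -0.006 and 0.006 m and contact force between stop_rod and the fingers above 2 N), for 0.4 s.
At the end, for the whole second after the job is handed in: The ear defenders hang let go and still (under 50 mm/s) on the rail's bar, pad on the bar between the posts and upright within 0.4 rad; the rod is held still by the gripper (over 2 N of finger contact) with its pointer within 6 mm of the length marker along the pull direction (all of step 1 and all of step 2 and linear speed of ear_defenders below 0.05 m/s and linear speed of stop_rod below 0.01 m/s and contact force between stop_rod and ear_defenders below 0.1 N); the arm keeps its last pose, push and grip.
It fails at once if the length marker is shifted more than 4 mm (distance of marker_tip from where it was at the start of the episode above 0.004 m).
It fails at once if any of the other loose things (tin, mug, tape measure, screwdriver, offcut, glue bottle, batten) is pushed more than 30 mm (distance of any of varnish_tin, mug, tape_measure, screwdriver, offcut, glue_bottle, batten from where it was at the start of the episode above 0.03 m).
It also fails if it takes over 64 s, if anything falls off the work surface, if the arm or the gripper's body presses on something with over 40 N, if the wrist force passes 120 N, or if a joint passes its speed limit or range.

## Robot

A 6-joint arm with a two-finger parallel gripper is mounted at the origin on the work surface. World frame = base frame: x ahead of the robot, y to its left, z up, the work surface at z = 0. Lengths are in m, angles in degrees, forces in N, time in s.
With the tool pointing down it reaches from about 0.375 to 0.9 m from the base axis. Payload 3.1 kg.
Tool frame: the origin (TCP) lies on the centre line of the jaws, within the pads' length; the fingertips stand 25 mm ahead of it and the grasp point (between the pads) lies 6 mm ahead of it; z points along the fingers, y is the line along which they close (so a half turn about z gives the same grasp; the last joint's range is limited). The gripper opens to 87 mm and grips with 3 to 60 N. Pads are 19 mm wide; open, the fingers measure 117 mm over their backs; the gripper's body (75 mm by 190 mm) begins 51 mm behind the grasp point.
Start: joints at [-81.962, 30.224, 82.088, -0, 67.689, -10.227], TCP at [0.196, -0.593, 0.248] pointing down, gripper open.
Joint ranges: [-176.69, 176.69], [-43.24, 126.21], [12.49, 139.97], [-82, 262], [0, 151.66], [-163.58, 163.58]. Speed limits (degrees/s): [159.86, 159.86, 180, 180, 180, 180].

## Interface

Orientations are given as a 3x3 rotation matrix whose columns are the frame's x, y, z axes.
In Python, from rig import read_state, capture, camera_params, hand_in gives the robot as it stands.
- The arm moves only by the tool apply_moves, never from a script. Its argument "rows" is a list of rows, each an object of numbers: "x", "y", "z": the shift along the tool's x, y, z in mm; "rx", "ry", "rz": the turn, a rotation vector about the tool's x, y, z in units of 6 degrees (1.0 is 6 degrees); "claw": the closure in counts, from 0 (fully open) to 255 (shut). A call has 1 to 10 rows; each row is the pose to reach, as a shift and turn from the pose commanded when the call began, along the tool's axes at that moment; what a row does not reach only later rows make up. A row lasts 1/8 s, in which the tool goes at most 62.5 mm and 10.7 degrees, less where a joint would pass 70% of its speed; a pose out of reach is approached as far as the arm can. A call with a gripper value outside its range is refused whole. The fingers move at their own pace and stop on an object; the grip force is fixed at half the most. Time passes only in rows, so rows that repeat a pose let the fingers close. It gives the time, the measured TCP pose, the force, the opening and the grip force at its end, in the units of the state.
- read_state(): the state, without advancing time (a new reading comes with each control period).
- capture(name): name is "side" or "top"; returns (picture, depth): 420x560x3 uint8, red, green, blue; 420x560 float32, m along the optical axis (not along the pixel's ray), 0 where there is no reading.
- camera_params(name): a dict with "fx", "fy", "cx", "cy" (pixels), "xyz" and "orientation" of the camera in the world. Camera axes: x right, y up, looking along -z (the intrinsics and any distortion apply to the point x, -y, -z); pixel columns grow to the right and rows downward; lengths in m; the calibration is good to about 2 mm. A picture is of the moment at which its call begins. camera_params takes no time and is no camera call.
- hand_in(): hands the job in; it is judged then, once.
The state is a dict: "time_s": time; "joint_positions": joint angles; "qvel": joint speeds; "tau": joint torques, N m; "position": TCP position; "tcp_rot": TCP orientation; "force": force on the tool from outside, world axes, zero at the start; "moment": the same for the moment, N m; "opening": opening from 0.0 (shut) to 1.0 (fully open); "grasp_force": force on a finger pad.
Only numpy, scipy, OpenCV 4.12 (cv2) and the standard library are available. Lean on these libraries where they do the work, as an engineer would, in place of code of your own. Each camera call takes 0.05 s, during which the arm holds its last target. There are 200 camera calls.

## Working session

There is one attempt and no reset: what is moved stays moved. The work goes in short steps, Python scripts to look and compute and a tool call to move; the robot and the scene stay as the last step left them, time stands still between calls to the robot, and variables do not carry over. Pictures are saved under pics/ and viewed, at most 10 in all, crops included, and the job is handed in when it is done.

Besides the shell and the picture viewer there is one more tool, called after ">>>" as a command line: name --argument value ..., lists and objects as JSON in quotes. apply_moves: Moves the arm, as the interface text tells. Its arguments: {"type":"object","properties":{"rows":{"type":"array"}},"required":["rows"]}

```bash
ls; mkdir -p pics; cat > h.py <<'E'
import numpy as np, cv2
from rig import read_state, capture, camera_params, hand_in
def snap(name):
    im,d=capture(name); np.savez(f'{name}.npz',im=im,d=d); return im,d
def pts(name):
    d=np.load(f'{name}.npz')['d']; c=camera_params(name)
    v,u=np.mgrid[0:420,0:560]
    p=np.stack([(u-c['cx'])/c['fx']*d,-(v-c['cy'])/c['fy']*d,-d],-1)
    P=p@np.array(c['orientation']).T+np.array(c['xyz']); P[d==0]=np.nan
    return P
E
python3 - <<'E'
from h import *
for n in('side','top'):
    im,d=snap(n); cv2.imwrite(f'pics/{n}.png',cv2.resize(im[:,:,::-1],(800,600))); print(camera_params(n))
s=read_state(); print(s['tcp_rot'],s['time_s'],s['force'])
E
```

```text
pics
{'fx': 438.78532870721403, 'fy': 438.78532870721403, 'cx': 282.6038292084607, 'cy': 206.15303887478768, 'xyz': array([0.06797952, 0.8174352 , 0.96498626]), 'orientation': array([[-0.85592773,  0.36507734, -0.36620522],
       [-0.51704999, -0.59485229,  0.61547547],
       [ 0.00685813,  0.71614893,  0.69791381]])}
{'fx': 418.37333446549343, 'fy': 418.37333446549343, 'cx': 279.6932599548652, 'cy': 209.39605247810874, 'xyz': array([0.44336981, 0.07540137, 1.35393409]), 'orientation': array([[ 0.01205585,  0.99897728, -0.04357802],
       [-0.99981963,  0.01140348, -0.01518785],
       [-0.01467538,  0.04375327,  0.99893457]])}
[[ 9.49612217e-01  3.13427112e-01 -2.85689492e-04]
 [ 3.13427065e-01 -9.49610314e-01  1.93057822e-03]
 [ 3.33801868e-04 -1.92284348e-03 -9.99998096e-01]] 0.1 [ 0.89406949  0.61427846 -0.32766862]
```

View pics/top.png

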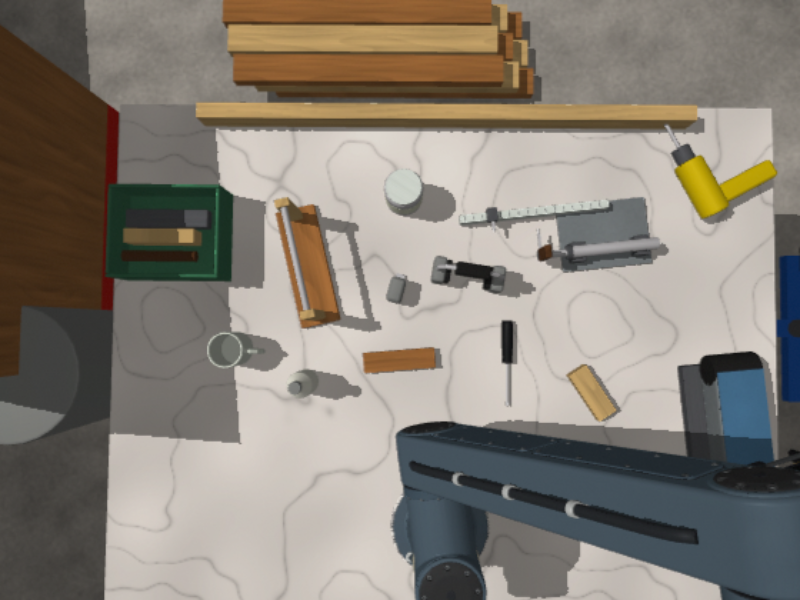

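View pics/side.png

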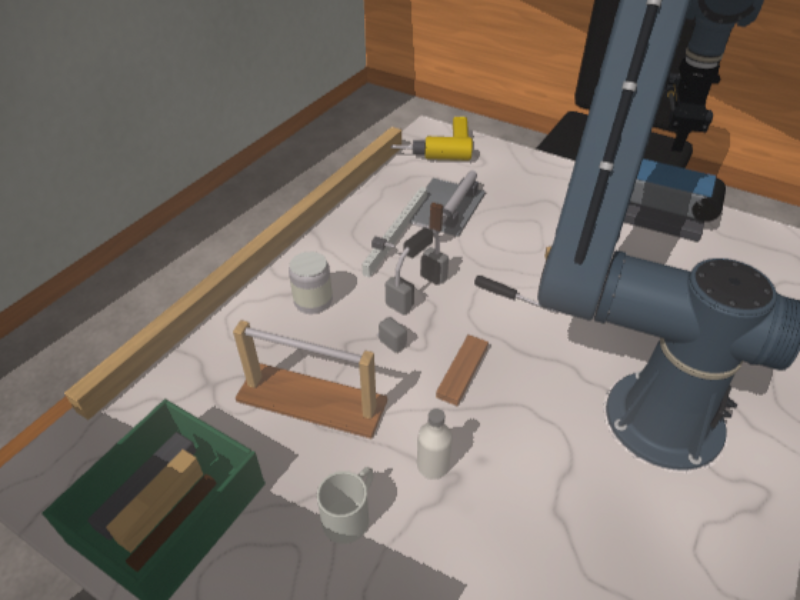

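Top view: rail at (305,265), ear defenders at (470,273) with the black pad in the middle, rod grip at (545,253) and marker at (492,215), tin at (403,190). Next I enlarge these.

```bash
python3 - <<'E'
from h import *
im=np.load('top.npz')['im'][:,:,::-1]
a=cv2.resize(im[130:230,185:285],(400,400),interpolation=cv2.INTER_CUBIC)
b=cv2.resize(im[125:225,290:390],(400,400),interpolation=cv2.INTER_CUBIC)
cv2.imwrite('pics/c1.png',np.hstack([a,b]))
im=np.load('side.npz')['im'][:,:,::-1]
a=cv2.resize(im[215:315,160:280],(400,333),interpolation=cv2.INTER_CUBIC)
b=cv2.resize(im[125:225,240:360],(400,333),interpolation=cv2.INTER_CUBIC)
cv2.imwrite('pics/c2.png',np.hstack([a,b]))
E
```

```text
(no output)
```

View pics/c1.png

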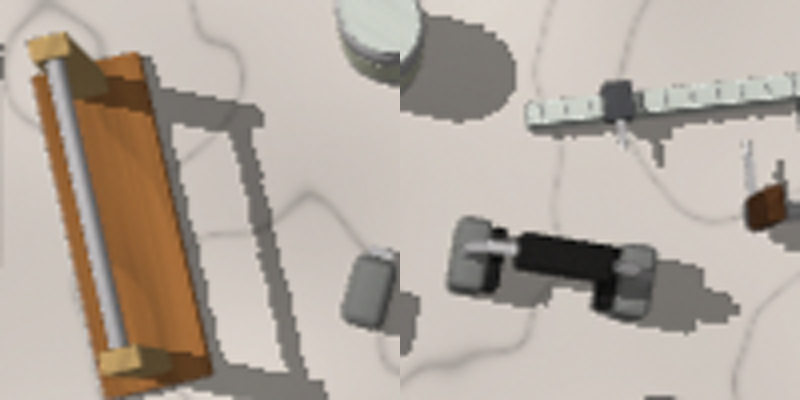

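View pics/c2.png

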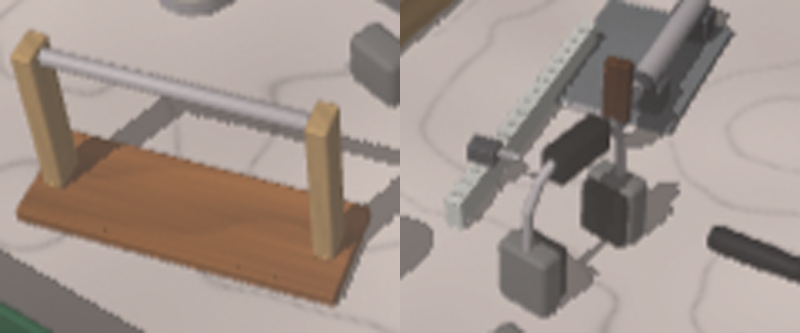

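Crops: pad block spans (517,235)-(617,280) in c1, post tops at (50,48) and (121,361), marker tip (625,142), rod pointer tip (747,145), grip about (765,207).

```bash
cat >> h.py <<'E'
def ray(name,u,v,z):
    c=camera_params(name); R=np.array(c['orientation'])
    d=R@np.array([(u-c['cx'])/c['fx'],-(v-c['cy'])/c['fy'],-1.]); o=np.array(c['xyz'])
    return o+d*(z-o[2])/d[2]
def box(name,x0,x1,y0,y1,z0,z1):
    P=pts(name).reshape(-1,3); m=(P[:,0]>x0)&(P[:,0]<x1)&(P[:,1]>y0)&(P[:,1]<y1)&(P[:,2]>z0)&(P[:,2]<z1)
    return P[m]
E
python3 - <<'E'
from h import *
np.set_printoptions(precision=4,suppress=True)
def r1(n,px,z): return ray(n,290+(px[0]-400)/4-.4,125+px[1]/4-.4,z)
def rl(px,z): return ray('top',185+px[0]/4-.4,130+px[1]/4-.4,z)
for nm,px,z in [('pad',(567,257),.157),('padL',(517,253),.157),('padR',(615,262),.157),('mark',(625,142),.05),('ptr',(747,143),.05),('grip',(766,205),.122)]: print(nm,r1('top',px,z))
A=rl((50,48),.17);B=rl((121,361),.17);print('posts',A,B,(A+B)/2,np.linalg.norm(A-B),np.degrees(np.arctan2(*(A-B)[1::-1])))
# side pixel rays
def s2(px,z): return ray('side',240+(px[0]-400)*.3-.35,125+px[1]*.3-.35,z)
def s1(px,z): return ray('side',160+px[0]*.3-.35,215+px[1]*.3-.35,z)
for nm,px,z in [('mark',(533,177),.05),('grip top',(619,60),.122)]: print('side',nm,s2(px,z))
print('side posts',s1((33,41),.17),s1((327,109),.17))
def rect(q,nm):
    if len(q)<4: print(nm,len(q));return
    r=cv2.minAreaRect(q[:,:2].astype(np.float32)*1000); print(nm,len(q),np.round(r[0],1),np.round(r[1],1),round(r[2],1),'zmed',np.median(q[:,2]),'zmax',q[:,2].max())
for n in('top','side'):
    p=r1('top',(567,257),.157); rect(box(n,p[0]-.05,p[0]+.05,p[1]-.06,p[1]+.06,.148,.175),n+' padtop')
    g=r1('top',(766,205),.122); rect(box(n,g[0]-.04,g[0]+.04,g[1]-.04,g[1]+.04,.108,.14),n+' grip'); rect(box(n,g[0]-.04,g[0]+.04,g[1]-.04,g[1]+.04,.085,.14),n+' gripall')
    m=(A+B)/2; q=box(n,m[0]-.085,m[0]+.085,m[1]-.06,m[1]+.06,.145,.18); rect(q,n+' bar'); 
    if len(q): print(q.mean(0))
E
```

```text
pad [ 0.5562 -0.0537  0.157 ]
padL [ 0.5587 -0.0179  0.157 ]
padR [ 0.553 -0.088  0.157]
mark [ 0.657  -0.1099  0.05  ]
ptr [ 0.6571 -0.205   0.05  ]
grip [ 0.5995 -0.2036  0.122 ]
posts [0.6865 0.3321 0.17  ] [0.4632 0.277  0.17  ] [0.5749 0.3045 0.17  ] 0.2299526673125566 13.87154102044133
side mark [ 0.6238 -0.0958  0.05  ]
side grip top [ 0.5998 -0.2164  0.122 ]
side posts [0.685  0.3254 0.17  ] [0.463  0.2667 0.17  ]
top padtop 238 [557.1 -52.3] [90.4 26.8] 81.0 zmed 0.1572976901253671 zmax 0.1654003168596272
top grip 53 [ 600.6 -210. ] [27. 14.] 8.4 zmed 0.12164553985445203 zmax 0.12743619642170523
top gripall 71 [ 600.3 -209.8] [27.6 14.4] 8.4 zmed 0.12019707234383126 zmax 0.12743619642170523
top bar 294 [575.3 305.4] [175.2  14. ] 14.1 zmed 0.16639961171320317 zmax 0.1739422805802615
[0.5741 0.3045 0.1663]
side padtop 176 [553.1 -54.4] [83.9 27.3] 83.2 zmed 0.15689767896864654 zmax 0.16265418329497527
side grip 52 [ 597.2 -208.4] [19.1 26.6] 82.8 zmed 0.11897780447937933 zmax 0.12823988954152632
side gripall 103 [ 596.7 -211.3] [28.7 18.9] 10.1 zmed 0.10800719766150269 zmax 0.12823988954152632
side bar 397 [574.7 304.7] [177.2  16.1] 13.5 zmed 0.16517451532679384 zmax 0.17187292242537122
[0.5735 0.3062 0.1644]
```

```bash
cat >> h.py <<'E'
from scipy.spatial.transform import Rotation as Ro
def delta(xyz,ydir):
    """tool-frame shift mm and rotvec in 6deg units to a down-pointing pose with tool y at ydir degrees"""
    s=read_state(); R=np.array(s['tcp_rot']); a=np.radians(ydir)
    y=np.array([np.cos(a),np.sin(a),0]); z=np.array([0,0,-1.]); T=np.c_[np.cross(y,z),y,z]
    return np.round(R.T@(np.array(xyz)-s['position'])*1000,1), np.round(Ro.from_matrix(R.T@T).as_rotvec(degrees=True)/6,3)
E
python3 - <<'E'
from h import *
for n in('top','side'):
    q=box(n,.52,.59,-.083,-.022,.154,.162)
    r=cv2.minAreaRect(q[:,:2].astype(np.float32)*1000); print(len(q),r, np.polyfit(q[:,1],q[:,0],1))
# beam direction: points at beam side
p=pts('top'); P=p[130:170,310:430].reshape(-1,3); q=P[(P[:,2]>.02)&(P[:,2]<.075)&(P[:,0]>.655)&(P[:,1]>-.35)]
v=cv2.fitLine(q[:,:2].astype(np.float32),cv2.DIST_HUBER,0,.01,.01).ravel(); print('beam',v,np.median(q[:,2]))
t=box('top',.55,.66,-.35,-.24,.05,.09); v=cv2.fitLine(t[:,:2].astype(np.float32),cv2.DIST_HUBER,0,.01,.01).ravel(); print('tube',v,len(t))
print(delta((.556,-.053,.26),-7.5))
E
```

```text
168 ((556.8012084960938, -52.275997161865234), (60.085872650146484, 25.34268569946289), 82.81271362304688) [0.12033277 0.56332977]
118 ((553.776123046875, -52.30586624145508), (61.0845832824707, 26.67610740661621), 80.8829116821289) [0.13283794 0.56055368]
beam [ 0.12038781 -0.9927269   0.6972056  -0.18700138] 0.03688756439733398
tube [ 0.12169811 -0.9925672   0.6103543  -0.2988105 ] 275
(array([ 511.2, -399.8,  -12.4]), array([ -0.015,  -0.013, -10.706]))
```

>>> apply_moves --rows '[{"x": 51,"y": -40,"z": -2,"rz": -1},{"x": 102,"y": -80,"z": -4,"rz": -2.1},{"x": 153,"y": -120,"z": -5,"rz": -3.2},{"x": 204,"y": -160,"z": -6,"rz": -4.3},{"x": 255,"y": -200,"z": -7,"rz": -5.4},{"x": 307,"y": -240,"z": -8,"rz": -6.5},{"x": 358,"y": -280,"z": -9,"rz": -7.6},{"x": 409,"y": -320,"z": -10,"rz": -8.7},{"x": 460,"y": -360,"z": -11,"rz": -9.8},{"x": 511,"y": -400,"z": -12,"rz": -10.7}]'

```text
validation failed for argument at $.ro...
```

```bash
python3 - <<'E'
from h import *
s=read_state();print(s['position'],s['time_s'],s['joint_positions'])
print(delta((.5555,-.053,.16),-7.2))
E
```

```text
[ 0.19582946 -0.59287902  0.24665792] 0.1 [-8.19613492e+01  3.02738414e+01  8.21507273e+01 -7.99439716e-04
  6.76872475e+01 -1.02269477e+01]
(array([ 510.7, -399.8,   87.6]), array([ -0.015,  -0.013, -10.756]))
```

>>> apply_moves --rows '[{"x": 51,"y": -40,"z": -2,"rx": 0,"ry": 0,"rz": -1,"claw": 0},{"x": 102,"y": -80,"z": -4,"rx": 0,"ry": 0,"rz": -2.1,"claw": 0},{"x": 153,"y": -120,"z": -5,"rx": 0,"ry": 0,"rz": -3.2,"claw": 0},{"x": 204,"y": -160,"z": -6,"rx": 0,"ry": 0,"rz": -4.3,"claw": 0},{"x": 255,"y": -200,"z": -7,"rx": 0,"ry": 0,"rz": -5.4,"claw": 0},{"x": 307,"y": -240,"z": -8,"rx": 0,"ry": 0,"rz": -6.5,"claw": 0},{"x": 358,"y": -280,"z": -9,"rx": 0,"ry": 0,"rz": -7.6,"claw": 0},{"x": 409,"y": -320,"z": -10,"rx": 0,"ry": 0,"rz": -8.7,"claw": 0},{"x": 460,"y": -360,"z": -11,"rx": 0,"ry": 0,"rz": -9.8,"claw": 0},{"x": 511,"y": -400,"z": -12,"rx": 0,"ry": 0,"rz": -10.7,"claw": 0}]'

```text
time_s: 1.35
position: [0.5432, -0.0716, 0.259]
tcp_rot: [[0.128, 0.992, -0.0], [0.992, -0.128, -0.0], [-0.0, -0.0, -1.0]]
force: [0.7, -1.5, -0.1]
opening: 1.004
grasp_force: 0.0
```

```bash
python3 - <<'E'
from h import *
s=read_state();print(s['position'],s['time_s'],s['joint_positions'])
print(delta((.5555,-.053,.16),-7.2))
E
```

```text
[ 0.54320115 -0.07158122  0.25896902] 1.35 [-1.91897672e+01  2.34925513e+01  9.24635357e+01 -1.24255291e-02
  6.40637535e+01 -1.18426523e+01]
(array([20. ,  9.9, 99. ]), array([-0.004,  0.001, -0.024]))
```

>>> apply_moves --rows '[{"x": 0,"y": 0,"z": 0,"rx": 0,"ry": 0,"rz": 0,"claw": 0},{"x": 0,"y": 0,"z": 0,"rx": 0,"ry": 0,"rz": 0,"claw": 0}]'

```text
time_s: 1.6
position: [0.5419, -0.0734, 0.2587]
tcp_rot: [[0.13, 0.991, -0.002], [0.991, -0.13, -0.0], [-0.0, -0.002, -1.0]]
force: [-0.2, -0.2, -0.1]
opening: 1.001
grasp_force: 0.0
```

```bash
python3 - <<'E'
from h import *
s=read_state();print(s['position'],s['time_s'])
print(delta((.5555,-.053,.16),-7.2))
E
```

```text
[ 0.54186497 -0.07338386  0.25867039] 1.6
(array([22. , 11. , 98.6]), array([-0.015,  0.003, -0.049]))
```

>>> apply_moves --rows '[{"x": 22,"y": 11,"z": 10,"rx": 0,"ry": 0,"rz": 0,"claw": 0},{"x": 22,"y": 11,"z": 40,"rx": 0,"ry": 0,"rz": 0,"claw": 0},{"x": 22,"y": 11,"z": 60,"rx": 0,"ry": 0,"rz": 0,"claw": 0},{"x": 22,"y": 11,"z": 60,"rx": 0,"ry": 0,"rz": 0,"claw": 0}]'

```text
time_s: 2.1
position: [0.5543, -0.0546, 0.1976]
tcp_rot: [[0.134, 0.991, -0.005], [0.991, -0.134, 0.001], [0.0, -0.005, -1.0]]
force: [-0.5, -0.0, 0.1]
opening: 1.001
grasp_force: 0.0
```

```bash
python3 - <<'E'
from h import *
s=read_state();print(s['position'],s['time_s'])
print(delta((.5555,-.053,.16),-7.2))
E
```

```text
[ 0.55429763 -0.05458995  0.19763016] 2.1
(array([ 1.7,  1.2, 37.6]), array([-0.045, -0.005, -0.086]))
```

>>> apply_moves --rows '[{"x": 2,"y": 1,"z": 20,"rx": 0,"ry": 0,"rz": -0.1,"claw": 0},{"x": 2,"y": 1,"z": 37.5,"rx": 0,"ry": 0,"rz": -0.1,"claw": 0},{"x": 2,"y": 1,"z": 37.5,"rx": 0,"ry": 0,"rz": -0.1,"claw": 0},{"x": 2,"y": 1,"z": 37.5,"rx": 0,"ry": 0,"rz": -0.1,"claw": 255},{"x": 2,"y": 1,"z": 37.5,"rx": 0,"ry": 0,"rz": -0.1,"claw": 255},{"x": 2,"y": 1,"z": 37.5,"rx": 0,"ry": 0,"rz": -0.1,"claw": 255},{"x": 2,"y": 1,"z": 37.5,"rx": 0,"ry": 0,"rz": -0.1,"claw": 255},{"x": 2,"y": 1,"z": 37.5,"rx": 0,"ry": 0,"rz": -0.1,"claw": 255},{"x": 2,"y": 1,"z": 37.5,"rx": 0,"ry": 0,"rz": -0.1,"claw": 255}]'

```text
time_s: 3.22
position: [0.5575, -0.0512, 0.1616]
tcp_rot: [[0.121, 0.993, -0.0], [0.993, -0.121, 0.0], [0.0, -0.0, -1.0]]
force: [0.7, 1.1, 0.4]
opening: 0.402
grasp_force: 0.0
```

>>> apply_moves --rows '[{"x": 0,"y": 0,"z": 0,"rx": 0,"ry": 0,"rz": 0,"claw": 255},{"x": 0,"y": 0,"z": 0,"rx": 0,"ry": 0,"rz": 0,"claw": 255},{"x": 0,"y": 0,"z": 0,"rx": 0,"ry": 0,"rz": 0,"claw": 255},{"x": 0,"y": 0,"z": 0,"rx": 0,"ry": 0,"rz": 0,"claw": 255},{"x": 0,"y": 0,"z": 0,"rx": 0,"ry": 0,"rz": 0,"claw": 255}]'

```text
time_s: 3.85
position: [0.5575, -0.0513, 0.1616]
tcp_rot: [[0.121, 0.993, -0.0], [0.993, -0.121, 0.0], [0.0, -0.0, -1.0]]
force: [0.1, 0.0, -0.9]
opening: 0.293
grasp_force: 29.7
```

>>> apply_moves --rows '[{"x": 0,"y": 0,"z": -20,"rx": 0,"ry": 0,"rz": 0,"claw": 255},{"x": 0,"y": 0,"z": -50,"rx": 0,"ry": 0,"rz": 0,"claw": 255},{"x": 0,"y": 0,"z": -85,"rx": 0,"ry": 0,"rz": 0,"claw": 255},{"x": 0,"y": 0,"z": -120,"rx": 0,"ry": 0,"rz": 0,"claw": 255},{"x": 0,"y": 0,"z": -155,"rx": 0,"ry": 0,"rz": 0,"claw": 255},{"x": 0,"y": 0,"z": -185,"rx": 0,"ry": 0,"rz": 0,"claw": 255},{"x": 0,"y": 0,"z": -205,"rx": 0,"ry": 0,"rz": 0,"claw": 255},{"x": 0,"y": 0,"z": -205,"rx": 0,"ry": 0,"rz": 0,"claw": 255}]'

```text
time_s: 4.85
position: [0.558, -0.0514, 0.3678]
tcp_rot: [[0.121, 0.993, 0.003], [0.993, -0.121, -0.001], [-0.0, 0.003, -1.0]]
force: [-0.2, 0.2, -2.2]
opening: 0.298
grasp_force: 29.7
```

```bash
python3 - <<'E'
from h import *
s=read_state();print(s['position'],s['time_s'],s['force'],s['grasp_force'])
print(delta((.5745,.3045,.366),13.8))
im,d=snap('side'); P=pts('side'); 
cv2.imwrite('pics/l.png',cv2.resize(im[:,:,::-1],(640,480)))
E
```

```text
[ 0.55796765 -0.05141751  0.36775835] 4.85 [-0.18047527  0.19143872 -2.22248321] 29.70422387123108
(array([355.3, -26.6,   1.5]), array([ 0.027,  0.01 , -3.457]))
```

View pics/l.png

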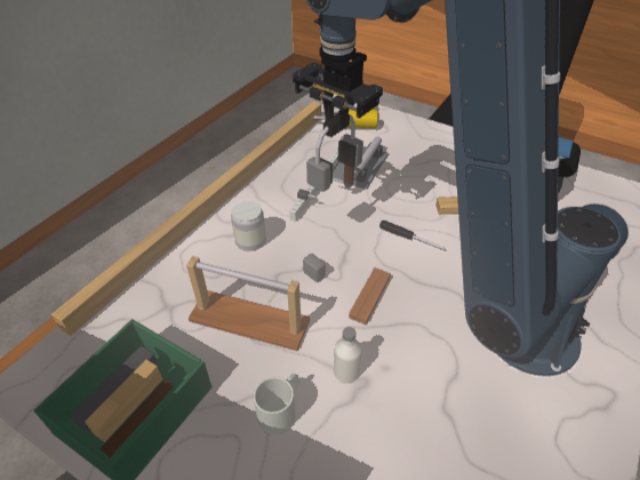

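The defenders (335,160) are held upright, cups well clear of everything. Moving above the rail.

>>> apply_moves --rows '[{"x": 25,"y": -2,"z": 0,"rx": 0,"ry": 0,"rz": -0.3,"claw": 255},{"x": 65,"y": -5,"z": 0,"rx": 0,"ry": 0,"rz": -0.7,"claw": 255},{"x": 110,"y": -8,"z": 0,"rx": 0,"ry": 0,"rz": -1.1,"claw": 255},{"x": 155,"y": -11,"z": 0,"rx": 0,"ry": 0,"rz": -1.5,"claw": 255},{"x": 200,"y": -15,"z": 0,"rx": 0,"ry": 0,"rz": -1.9,"claw": 255},{"x": 245,"y": -18,"z": 0,"rx": 0,"ry": 0,"rz": -2.4,"claw": 255},{"x": 290,"y": -22,"z": 0,"rx": 0,"ry": 0,"rz": -2.8,"claw": 255},{"x": 325,"y": -25,"z": 0,"rx": 0,"ry": 0,"rz": -3.2,"claw": 255},{"x": 347,"y": -26,"z": 0,"rx": 0,"ry": 0,"rz": -3.4,"claw": 255},{"x": 355,"y": -27,"z": 0,"rx": 0,"ry": 0,"rz": -3.45,"claw": 255}]'

```text
time_s: 6.15
position: [0.5732, 0.305, 0.3651]
tcp_rot: [[-0.239, 0.971, -0.002], [0.971, 0.239, -0.001], [-0.001, -0.003, -1.0]]
force: [-0.1, 0.2, -2.5]
opening: 0.298
grasp_force: 29.9
```

>>> apply_moves --rows '[{"x": 0,"y": 0,"z": 0,"rx": 0,"ry": 0,"rz": 0,"claw": 255},{"x": 0,"y": 0,"z": 0,"rx": 0,"ry": 0,"rz": 0,"claw": 255}]'

```text
time_s: 6.4
position: [0.5738, 0.303, 0.3666]
tcp_rot: [[-0.236, 0.972, -0.0], [0.972, 0.236, -0.001], [-0.001, -0.0, -1.0]]
force: [-0.5, -0.3, -2.8]
opening: 0.298
grasp_force: 29.9
```

```bash
python3 - <<'E'
from h import *
s=read_state();print(s['position'],s['time_s'],s['force'],s['grasp_force'])
print(delta((.5745,.3055,.206),13.8))
im,d=snap('side'); a=im[150:350,100:300,::-1]
im,d=snap('top'); b=im[80:280,130:330,::-1]
cv2.imwrite('pics/l2.png',cv2.resize(np.hstack([a,b]),(800,400)))
E
```

```text
[0.57375136 0.30304524 0.36660727] 6.4 [-0.48941874 -0.34530656 -2.75319281] 29.875666201114655
(array([  2.3,   1.4, 160.6]), array([-0.005,  0.007, -0.021]))
```

View pics/l2.png

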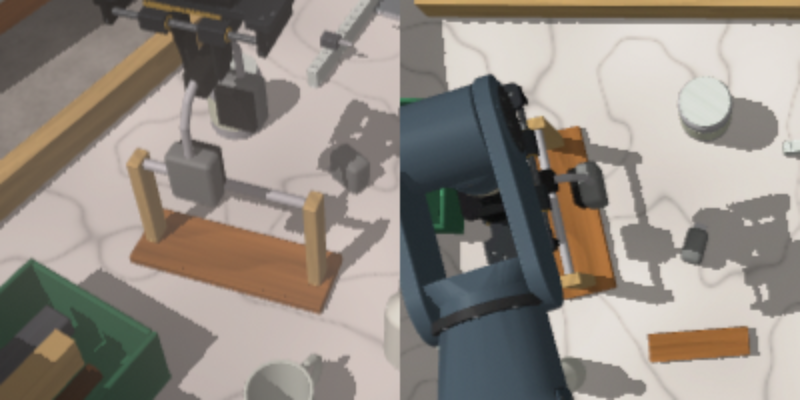

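Cups straddle the bar (side crop cups at (195,170) and (240,100)). Descending.

>>> apply_moves --rows '[{"x": 2,"y": 1,"z": 15,"rx": 0,"ry": 0,"rz": 0,"claw": 255},{"x": 2,"y": 1,"z": 35,"rx": 0,"ry": 0,"rz": 0,"claw": 255},{"x": 2,"y": 1,"z": 55,"rx": 0,"ry": 0,"rz": 0,"claw": 255},{"x": 2,"y": 1,"z": 75,"rx": 0,"ry": 0,"rz": 0,"claw": 255},{"x": 2,"y": 1,"z": 95,"rx": 0,"ry": 0,"rz": 0,"claw": 255},{"x": 2,"y": 1,"z": 115,"rx": 0,"ry": 0,"rz": 0,"claw": 255},{"x": 2,"y": 1,"z": 135,"rx": 0,"ry": 0,"rz": 0,"claw": 255},{"x": 2,"y": 1,"z": 150,"rx": 0,"ry": 0,"rz": 0,"claw": 255},{"x": 2,"y": 1,"z": 158,"rx": 0,"ry": 0,"rz": 0,"claw": 255},{"x": 2,"y": 1,"z": 158,"rx": 0,"ry": 0,"rz": 0,"claw": 255}]'

```text
time_s: 7.75
position: [0.5739, 0.3064, 0.2081]
tcp_rot: [[-0.238, 0.971, -0.001], [0.971, 0.238, -0.0], [-0.0, -0.001, -1.0]]
force: [-0.3, 0.2, -1.7]
opening: 0.292
grasp_force: 29.9
```

>>> apply_moves --rows '[{"x": 0,"y": 0,"z": 2,"rx": 0,"ry": 0,"rz": 0,"claw": 255},{"x": 0,"y": 0,"z": 3,"rx": 0,"ry": 0,"rz": 0,"claw": 255},{"x": 0,"y": 0,"z": 3,"rx": 0,"ry": 0,"rz": 0,"claw": 255}]'

```text
time_s: 8.12
position: [0.5742, 0.3066, 0.206]
tcp_rot: [[-0.238, 0.971, 0.001], [0.971, 0.238, 0.0], [0.0, 0.001, -1.0]]
force: [0.0, 0.3, -2.2]
opening: 0.293
grasp_force: 29.9
```

>>> apply_moves --rows '[{"x": 0,"y": 0,"z": 1,"rx": 0,"ry": 0,"rz": 0,"claw": 255},{"x": 0,"y": 0,"z": 2,"rx": 0,"ry": 0,"rz": 0,"claw": 255},{"x": 0,"y": 0,"z": 2,"rx": 0,"ry": 0,"rz": 0,"claw": 255}]'

```text
time_s: 8.5
position: [0.5741, 0.3065, 0.2037]
tcp_rot: [[-0.238, 0.971, -0.0], [0.971, 0.238, 0.0], [0.0, -0.0, -1.0]]
force: [-0.1, -1.1, -3.0]
opening: 0.3
grasp_force: 29.9
```

>>> apply_moves --rows '[{"x": 0,"y": 0,"z": 1,"rx": 0,"ry": 0,"rz": 0,"claw": 255},{"x": 0,"y": 0,"z": 1.5,"rx": 0,"ry": 0,"rz": 0,"claw": 255},{"x": 0,"y": 0,"z": 1.5,"rx": 0,"ry": 0,"rz": 0,"claw": 255}]'

```text
time_s: 8.88
position: [0.5741, 0.3066, 0.2036]
tcp_rot: [[-0.238, 0.971, 0.001], [0.971, 0.238, 0.0], [-0.0, 0.001, -1.0]]
force: [-2.5, -0.6, 4.7]
opening: 0.295
grasp_force: 29.9
```

Contact on the bar (+7 N). Release and rise.

>>> apply_moves --rows '[{"x": 0,"y": 0,"z": 0,"rx": 0,"ry": 0,"rz": 0,"claw": 150},{"x": 0,"y": 0,"z": 0,"rx": 0,"ry": 0,"rz": 0,"claw": 130},{"x": 0,"y": 0,"z": 0,"rx": 0,"ry": 0,"rz": 0,"claw": 110},{"x": 0,"y": 0,"z": 0,"rx": 0,"ry": 0,"rz": 0,"claw": 100},{"x": 0,"y": 0,"z": 0,"rx": 0,"ry": 0,"rz": 0,"claw": 100},{"x": 0,"y": 0,"z": 0,"rx": 0,"ry": 0,"rz": 0,"claw": 100}]'

```text
time_s: 9.62
position: [0.5741, 0.3066, 0.2021]
tcp_rot: [[-0.238, 0.971, -0.0], [0.971, 0.238, -0.0], [-0.0, -0.0, -1.0]]
force: [-0.9, 1.0, 0.0]
opening: 0.61
grasp_force: 0.0
```

>>> apply_moves --rows '[{"x": 0,"y": 0,"z": -8,"rx": 0,"ry": 0,"rz": 0,"claw": 100},{"x": 0,"y": 0,"z": -20,"rx": 0,"ry": 0,"rz": 0,"claw": 100},{"x": 0,"y": 0,"z": -40,"rx": 0,"ry": 0,"rz": 0,"claw": 100},{"x": 0,"y": 0,"z": -65,"rx": 0,"ry": 0,"rz": 0,"claw": 100},{"x": 0,"y": 0,"z": -95,"rx": 0,"ry": 0,"rz": 0,"claw": 60},{"x": 0,"y": 0,"z": -95,"rx": 0,"ry": 0,"rz": 0,"claw": 0}]'

```text
time_s: 10.38
position: [0.5758, 0.3072, 0.3012]
tcp_rot: [[-0.238, 0.971, 0.008], [0.971, 0.238, 0.003], [0.001, 0.008, -1.0]]
force: [-0.3, 0.1, -1.0]
opening: 0.758
grasp_force: 0.0
```

```bash
python3 - <<'E'
from h import *
s=read_state();print(s['position'],s['time_s'],s['force'],s['opening'],s['joint_positions'])
print(delta((.600,-.210,.25),-83))
im,d=snap('side'); a=im[150:350,100:300,::-1]
cv2.imwrite('pics/l3.png',cv2.resize(a,(400,400)))
E
```

```text
[0.57581124 0.30721058 0.30122239] 10.375 [-0.3326686   0.12573766 -0.98132716] 0.7575673570597227 [1.82881117e+01 2.93469636e+01 7.45870292e+01 1.39513533e-03
 7.56056273e+01 4.51718640e+00]
(array([-508.1, -100. ,   50.1]), array([ 0.052, -0.069, 16.128]))
```

View pics/l3.png

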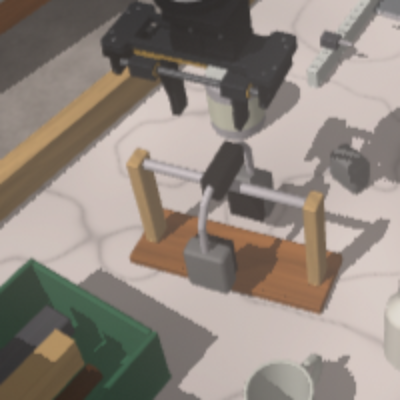

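The defenders hang freely, pad on bar at (225,170). Now to the rod grip.

>>> apply_moves --rows '[{"x": -40,"y": -8,"z": 0,"rx": 0,"ry": 0,"rz": 1.6,"claw": 0},{"x": -90,"y": -18,"z": 0,"rx": 0,"ry": 0,"rz": 3.2,"claw": 0},{"x": -145,"y": -28,"z": 2,"rx": 0,"ry": 0,"rz": 4.8,"claw": 0},{"x": -200,"y": -40,"z": 5,"rx": 0,"ry": 0,"rz": 6.4,"claw": 0},{"x": -255,"y": -50,"z": 10,"rx": 0,"ry": 0,"rz": 8,"claw": 0},{"x": -310,"y": -60,"z": 15,"rx": 0,"ry": 0,"rz": 9.6,"claw": 0},{"x": -365,"y": -72,"z": 20,"rx": 0,"ry": 0,"rz": 11.2,"claw": 0},{"x": -420,"y": -83,"z": 30,"rx": 0,"ry": 0,"rz": 12.8,"claw": 0},{"x": -470,"y": -93,"z": 40,"rx": 0,"ry": 0,"rz": 14.4,"claw": 0},{"x": -508,"y": -100,"z": 50,"rx": 0,"ry": 0,"rz": 16.1,"claw": 0}]'

```text
time_s: 11.68
position: [0.5969, -0.2127, 0.2454]
tcp_rot: [[0.993, 0.117, -0.002], [0.117, -0.993, 0.001], [-0.002, -0.001, -1.0]]
force: [-0.0, -0.0, -0.4]
opening: 1.002
grasp_force: 0.0
```

```bash
python3 - <<'E'
from h import *
s=read_state();print(s['position'],s['time_s'],s['joint_positions'])
print(delta((.600,-.210,.20),-83))
E
```

```text
[ 0.59686523 -0.21266972  0.24538902] 11.675 [-2.96970209e+01  3.10859908e+01  8.08039545e+01 -9.23834205e-03
  6.82505009e+01  5.35635821e+01]
(array([ 3.5, -2.2, 45.4]), array([-0.013,  0.02 , -0.043]))
```

>>> apply_moves --rows '[{"x": 3,"y": -2,"z": 20,"rx": 0,"ry": 0,"rz": -0.04,"claw": 0},{"x": 3,"y": -2,"z": 50,"rx": 0,"ry": 0,"rz": -0.04,"claw": 0},{"x": 3,"y": -2,"z": 80,"rx": 0,"ry": 0,"rz": -0.04,"claw": 0},{"x": 3,"y": -2,"z": 105,"rx": 0,"ry": 0,"rz": -0.04,"claw": 0},{"x": 3,"y": -2,"z": 122,"rx": 0,"ry": 0,"rz": -0.04,"claw": 0},{"x": 3,"y": -2,"z": 130,"rx": 0,"ry": 0,"rz": -0.04,"claw": 0},{"x": 3,"y": -2,"z": 130,"rx": 0,"ry": 0,"rz": -0.04,"claw": 0},{"x": 3,"y": -2,"z": 130,"rx": 0,"ry": 0,"rz": -0.04,"claw": 0}]'

```text
time_s: 12.68
position: [0.6012, -0.2086, 0.1181]
tcp_rot: [[0.992, 0.129, 0.002], [0.129, -0.992, -0.001], [0.002, 0.001, -1.0]]
force: [0.9, 0.2, -0.1]
opening: 1.002
grasp_force: 0.0
```

>>> apply_moves --rows '[{"x": 0,"y": 0,"z": 0,"rx": 0,"ry": 0,"rz": 0,"claw": 255},{"x": 0,"y": 0,"z": 0,"rx": 0,"ry": 0,"rz": 0,"claw": 255},{"x": 0,"y": 0,"z": 0,"rx": 0,"ry": 0,"rz": 0,"claw": 255},{"x": 0,"y": 0,"z": 0,"rx": 0,"ry": 0,"rz": 0,"claw": 255},{"x": 0,"y": 0,"z": 0,"rx": 0,"ry": 0,"rz": 0,"claw": 255},{"x": 0,"y": 0,"z": 0,"rx": 0,"ry": 0,"rz": 0,"claw": 255},{"x": 0,"y": 0,"z": 0,"rx": 0,"ry": 0,"rz": 0,"claw": 255},{"x": 0,"y": 0,"z": 0,"rx": 0,"ry": 0,"rz": 0,"claw": 255},{"x": 0,"y": 0,"z": 0,"rx": 0,"ry": 0,"rz": 0,"claw": 255},{"x": 0,"y": 0,"z": 0,"rx": 0,"ry": 0,"rz": 0,"claw": 255}]'

```text
time_s: 13.92
position: [0.6007, -0.2093, 0.1171]
tcp_rot: [[0.992, 0.128, 0.001], [0.128, -0.992, -0.001], [0.001, 0.001, -1.0]]
force: [0.7, -4.7, -2.8]
opening: 0.163
grasp_force: 30.0
```

```bash
python3 - <<'E'
from h import *
s=read_state();print(s['position'],s['time_s'],s['force'],s['opening'],s['grasp_force'])
p=np.array([-.121,.9927])
for d in (.085,.0945): print(delta(np.r_[np.array(s['position'][:2])+d*p,s['position'][2]],-83))
for n in('top','side'):
    im,d=snap(n)
    q=box(n,.62,.68,-.14,-.09,.035,.075); print(n,len(q),q.mean(0) if len(q) else '')
    q=q[q[:,0]<.675]; print(q[np.argsort(q[:,0])][:8])
    q=box(n,.625,.675,-.23,-.18,.03,.075); print(n,len(q),q.mean(0) if len(q) else '', q.max(0) if len(q) else '')
im=np.load('side.npz')['im'];cv2.imwrite('pics/g.png',cv2.resize(im[110:210,220:360,::-1],(784,560),interpolation=cv2.INTER_CUBIC))
E
```

```text
[ 0.60072835 -0.20927081  0.11713558] 13.925 [ 0.71534432 -4.6982324  -2.75750643] 0.16316359462377816 29.988606018014252
(array([  0.6, -85. ,  -0.1]), array([ 0.011, -0.005,  0.059]))
(array([  0.7, -94.5,  -0.1]), array([ 0.011, -0.005,  0.059]))
top 33 [ 0.67083352 -0.10367855  0.05203618]
[[ 0.65411367 -0.10725963  0.05013539]
 [ 0.65433567 -0.11054985  0.04894954]
 [ 0.6571132  -0.10711668  0.05103802]
 [ 0.659311   -0.10630226  0.05673457]
 [ 0.65980884 -0.10980876  0.0539241 ]
 [ 0.66023558 -0.10398548  0.05099987]
 [ 0.66265605 -0.10337639  0.05530212]
 [ 0.66273341 -0.10652586  0.05502085]]
top 0  
side 50 [ 0.6705317  -0.10559836  0.0507405 ]
[[ 0.64846634 -0.10802727  0.05023118]
 [ 0.65035332 -0.1110772   0.05144383]
 [ 0.65465176 -0.11186885  0.05321371]
 [ 0.65465737 -0.11182391  0.04903357]
 [ 0.65526436 -0.10672133  0.05239065]
 [ 0.65885177 -0.11243272  0.05098886]
 [ 0.65890847 -0.1064114   0.05101878]
 [ 0.65941836 -0.10728661  0.05437875]]
side 18 [ 0.637905   -0.20347419  0.05233579] [ 0.65393315 -0.19958758  0.05759728]
```

View pics/g.png

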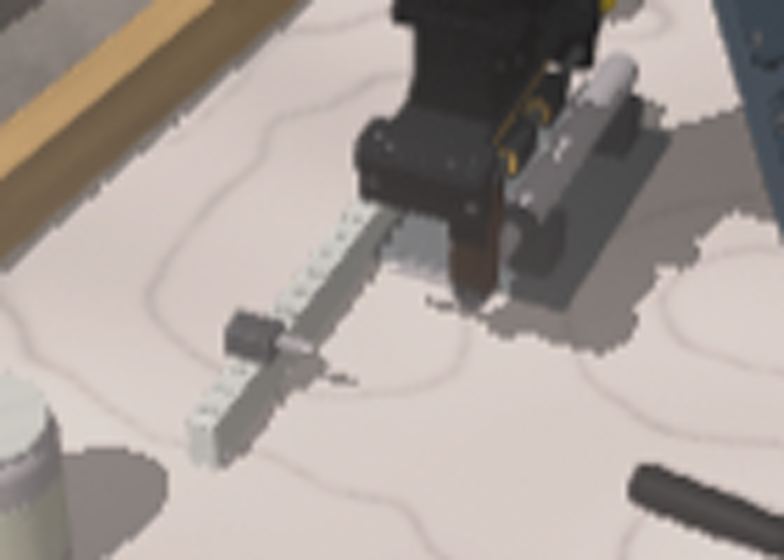

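Marker pointer tip at (310,346) in the crop, rod pointer partly hidden by the hand at (440,300). Pull about 90 mm, then compare.

>>> apply_moves --rows '[{"x": 0,"y": -5,"z": 0,"rx": 0,"ry": 0,"rz": 0,"claw": 255},{"x": 0,"y": -15,"z": 0,"rx": 0,"ry": 0,"rz": 0,"claw": 255},{"x": 0,"y": -27,"z": 0,"rx": 0,"ry": 0,"rz": 0,"claw": 255},{"x": 0,"y": -39,"z": 0,"rx": 0,"ry": 0,"rz": 0,"claw": 255},{"x": 0.5,"y": -51,"z": 0,"rx": 0,"ry": 0,"rz": 0,"claw": 255},{"x": 0.5,"y": -63,"z": 0,"rx": 0,"ry": 0,"rz": 0,"claw": 255},{"x": 0.5,"y": -74,"z": 0,"rx": 0,"ry": 0,"rz": 0,"claw": 255},{"x": 0.5,"y": -83,"z": 0,"rx": 0,"ry": 0,"rz": 0,"claw": 255},{"x": 0.5,"y": -88,"z": 0,"rx": 0,"ry": 0,"rz": 0,"claw": 255},{"x": 0.5,"y": -90,"z": 0,"rx": 0,"ry": 0,"rz": 0,"claw": 255}]'

```text
time_s: 15.28
position: [0.5905, -0.1208, 0.1171]
tcp_rot: [[0.992, 0.129, 0.002], [0.129, -0.992, -0.004], [0.002, 0.004, -1.0]]
force: [1.5, -10.7, -5.7]
opening: 0.154
grasp_force: 30.0
```

>>> apply_moves --rows '[{"x": 0,"y": 0,"z": 0,"rx": 0,"ry": 0,"rz": 0,"claw": 255},{"x": 0,"y": 0,"z": 0,"rx": 0,"ry": 0,"rz": 0,"claw": 255}]'

```text
time_s: 15.52
position: [0.5905, -0.1208, 0.1171]
tcp_rot: [[0.992, 0.129, 0.002], [0.129, -0.992, -0.003], [0.002, 0.003, -1.0]]
force: [2.1, -8.8, -5.5]
opening: 0.159
grasp_force: 30.0
```

```bash
python3 - <<'E'
from h import *
s=read_state();print(s['position'],s['time_s'],s['force'],s['opening'],s['grasp_force'])
for n in('side','top'): snap(n)
im=np.load('side.npz')['im'];a=cv2.resize(im[145:195,245:295,::-1],(400,400),interpolation=cv2.INTER_CUBIC)
im=np.load('top.npz')['im'];b=cv2.resize(im[140:190,320:370,::-1],(400,400),interpolation=cv2.INTER_CUBIC)
cv2.imwrite('pics/p.png',np.hstack([a,b]))
E
```

```text
[ 0.59047354 -0.12076641  0.11714152] 15.525 [ 2.0752432  -8.78233845 -5.45098655] 0.15875517105719045 30.008106320165098
```

View pics/p.png

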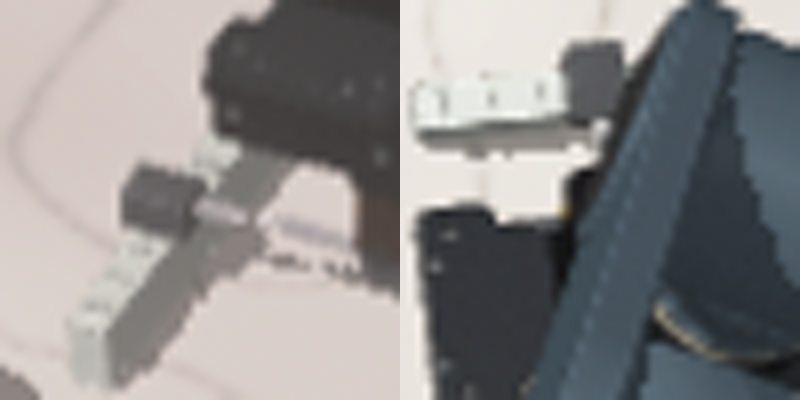

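Side crop: marker pointer runs (200,209)-(242,216), rod pointer (280,224)-(350,240); almost collinear. Compute the offset.

```bash
python3 - <<'E'
from h import *
p=np.array([-.121,.9927]);q=np.array([.9927,.121])
P=pts('side')
for px in [(200,209),(222,213),(242,216),(280,224),(300,228),(325,234),(350,240)]:
    r=ray('side',245+px[0]/8-.44,145+px[1]/8-.44,.052)[:2]; w=P[int(145+px[1]/8),int(245+px[0]/8)]
    print(px,np.round([r@q,r@p],4),np.round(np.r_[w[:2]@q,w[:2]@p,w[2]],4))
g=np.load('side.npz')['im'].astype(int)
s=read_state()['position'][:2]; print('tcp',s@q,s@p)
E
```

```text
(200, 209) [ 0.6507 -0.187 ] [ 0.6475 -0.1836  0.0544]
(222, 213) [ 0.6416 -0.1884] [ 0.6441 -0.1914  0.0497]
(242, 216) [ 0.6334 -0.1901] [ 0.6325 -0.1896  0.0509]
(280, 224) [ 0.6173 -0.192 ] [ 0.6172 -0.1952  0.0477]
(300, 228) [ 0.6089 -0.193 ] [ 0.6063 -0.1867  0.058 ]
(325, 234) [ 0.5982 -0.1938] [ 0.5969 -0.1893  0.0551]
(350, 240) [ 0.5875 -0.1946] [ 0.5868 -0.1903  0.0537]
tcp 0.5715397541769399 -0.19137196151119176
```

```bash
python3 - <<'E'
from h import *
im=np.load('side.npz')['im'].astype(int); d=np.load('side.npz')['d']
print('G, rows 167-181, cols 266-291'); print(im[167:181,266:292,1])
print('R-B');print((im[167:181,266:292,0]-im[167:181,266:292,2]))
# predicted projection of rod pointer and marker line for reference
c=camera_params('side');R=np.array(c['orientation'])
def proj(X):
    v=R.T@(np.array(X)-c['xyz']); return np.round([c['cx']-c['fx']*v[0]/v[2],c['cy']+c['fy']*v[1]/v[2]],2)
p=np.array([-.121,.9927]);q=np.array([.9927,.121]);t=np.array(read_state()['position'][:2])
for k in(.01,.02,.03,.04,.05,.058): print(k,proj(np.r_[t+k*q,.05]))
print('1mm p ->',proj(np.r_[t+.058*q+.001*p,.05])-proj(np.r_[t+.058*q,.05]), '1mm z',proj(np.r_[t+.058*q,.051])-proj(np.r_[t+.058*q,.05]))
E
```

```text
G, rows 167-181, cols 266-291
[[ 98  98 112 109 144 197 156 123 118 117 118 119 124 128 158 203 207 206
  207 207 207 207 149  76  63  63]
 [ 98  99  98  93  99 175 127 119 118 117 118 122 128 128 200 207 207 207
  207 206 207 208 185 108  69  63]
 [ 99  99  96  91 124 133 125 123 118 118 120 126 128 158 203 207 207 207
  207 207 207 206 209 142  79  66]
 [ 99 102  88 122 165 164 150 148 128 122 125 128 158 202 207 207 206 207
  207 207 207 207 208 146  80  69]
 [ 94 102  81 134 152 162 167 170 167 154 129 160 208 198 201 199 203 207
  207 207 207 207 207 144  80  70]
 [ 93  92  79  89 128 138 146 153 181 168 130 193 204 184 181 177 188 195
  198 203 206 207 207 140  79  70]
 [ 93  92  80  98 118 118 124 127 123 124 128 161 176 196 168 165 167 168
  176 188 196 199 203 137  78  70]
 [116  97  91 117 119 119 120 125 129 129 129 128 180 205 186 177 172 165
  169 168 169 177 187 123  77  71]
 [142 111 112 119 119 129 126 129 129 129 129 128 159 203 207 207 200 186
  184 172 173 170 164 106  76  72]
 [129 120 119 120 120 139 130 129 129 129 129 129 180 185 185 185 205 207
  207 201 199 1
[... 1093 characters left out ...]
1  7  7  6  7  9 13 17
  17 17]
 [ 6  5  5  6  6  7  9 11 12 11 11 10 13 17 16 16 17 13 14 10 10  7  6 15
  15 15]
 [ 6  6  6  6  6  8 12 11 11 11 10 10 15 18 18 18 17 16 16 17 18 14 11 14
  10  8]
 [ 7  6  7  7  6  9 10 10 10 10 14 13 13 12 12 11 17 18 17 17 18 17 18 15
   6  4]
 [ 6  7  7  7  8 11 10 10 11 14 16 15 15 15 14 14 15 14 18 14 12 16 11 18
   7  3]
 [ 6  7  7  7 11 11 13 14 14 18 16 16 17 16 17 17 17 17 18 17 14 14 11 11
   9  5]
 [ 7  6  8 10 11 15 17 17 18 18 19 19 18 19 18 18 19 18 18 18 18 18 15 14
  14  9]]
0.01 [289.61 176.13]
0.02 [286.76 175.29]
0.03 [283.92 174.45]
0.04 [281.1  173.62]
0.05 [278.29 172.79]
0.058 [276.05 172.13]
1mm p -> [-0.13  0.18] 1mm z [ 0.   -0.24]
```

Sub-pixel ridges: rod line row ≈172.9 at col 281 (slope 0.30), marker 171.6 at col 274.5, so about 3 mm more pull; the other estimates gave 2–5 mm. I pull 3.5 mm.

>>> apply_moves --rows '[{"x": 0,"y": -2,"z": 0,"rx": 0,"ry": 0,"rz": 0,"claw": 255},{"x": 0,"y": -3.5,"z": 0,"rx": 0,"ry": 0,"rz": 0,"claw": 255},{"x": 0,"y": -3.5,"z": 0,"rx": 0,"ry": 0,"rz": 0,"claw": 255},{"x": 0,"y": -3.5,"z": 0,"rx": 0,"ry": 0,"rz": 0,"claw": 255},{"x": 0,"y": -3.5,"z": 0,"rx": 0,"ry": 0,"rz": 0,"claw": 255},{"x": 0,"y": -3.5,"z": 0,"rx": 0,"ry": 0,"rz": 0,"claw": 255}]'

```text
time_s: 16.38
position: [0.5901, -0.1175, 0.1172]
tcp_rot: [[0.992, 0.129, 0.002], [0.129, -0.992, -0.003], [0.002, 0.004, -1.0]]
force: [1.5, -10.3, -4.9]
opening: 0.156
grasp_force: 30.0
```

```bash
python3 - <<'E'
from h import *
s=read_state();print(s['position'],s['time_s'],s['force'],s['grasp_force'])
im,_=snap('side');cv2.imwrite('pics/q.png',np.hstack([cv2.resize(im[155:190,255:295,::-1],(457,400),interpolation=cv2.INTER_CUBIC),cv2.resize(im[200:300,150:236,::-1],(343,400))]))
im=im.astype(int);print(im[167:179,266:292,1])
E
```

```text
[ 0.59007527 -0.1175357   0.11715103] 16.375 [  1.48776841 -10.29068312  -4.85246154] 30.010748826898634
[[ 98  98 112 109 144 197 157 123 118 117 118 118 124 127 158 203 207 207
  207 184 181 151  98  67  64  63]
 [ 98  98  98  93  98 175 128 119 118 117 118 122 128 128 201 207 207 207
  207 207 207 208 136  72  63  63]
 [ 99  99  96  91 123 133 124 123 118 117 120 126 128 158 203 207 207 207
  207 206 207 207 166  83  64  65]
 [ 98 102  88 122 166 164 149 148 128 122 125 128 159 202 207 206 207 207
  207 207 207 207 208  98  68  67]
 [ 94 102  81 135 152 162 167 171 167 153 130 145 194 206 204 207 207 207
  207 207 207 207 207  98  69  69]
 [ 93  93  79  89 128 138 146 153 181 168 133 183 194 210 192 197 199 203
  206 207 207 207 207  98  69  69]
 [ 93  93  80  98 117 118 124 127 123 124 132 181 200 202 174 176 177 189
  196 198 203 207 207  99  71  70]
 [116  97  91 117 119 118 120 125 129 129 129 129 162 179 174 168 165 168
  169 177 189 196 198  96  71  71]
 [143 111 112 119 119 129 125 128 129 129 129 129 159 203 200 185 177 174
  164 169 168 169 176  91  71  71]
 [129 120 120 119 120 138 131 129 130 129 129 129 180 185 185 185 205 200
  185 184 173 173 169 102  74  73]
 [120 120 120 120 121 128 129 129 129 129 159 162 162 133 128 130 180 185
  205 207 200 199 184 135  84  76]
 [121 121 120 120 125 129 129 129 129 158 203 207 207 167 162 162 162 162
  203 188 185 184 205 153  92  83]]
```

View pics/q.png

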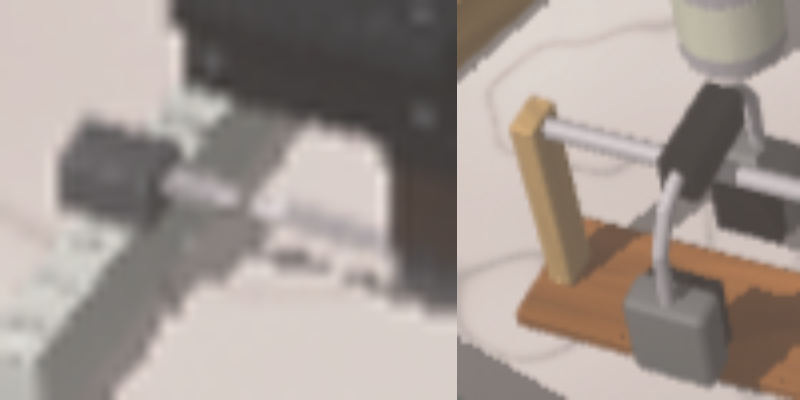

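The two pointers are collinear: marker (165,183)-(235,200), rod (260,208)-(380,240). The defenders hang still. Brief hold, then hand in.

>>> apply_moves --rows '[{"x": 0,"y": 0,"z": 0,"rx": 0,"ry": 0,"rz": 0,"claw": 255},{"x": 0,"y": 0,"z": 0,"rx": 0,"ry": 0,"rz": 0,"claw": 255},{"x": 0,"y": 0,"z": 0,"rx": 0,"ry": 0,"rz": 0,"claw": 255},{"x": 0,"y": 0,"z": 0,"rx": 0,"ry": 0,"rz": 0,"claw": 255}]'

```text
time_s: 16.92
position: [0.5901, -0.1175, 0.1171]
tcp_rot: [[0.992, 0.129, 0.002], [0.129, -0.992, -0.003], [0.002, 0.004, -1.0]]
force: [0.7, -10.6, -5.5]
opening: 0.161
grasp_force: 30.0
```

```bash
python3 -c "
from h import *
print(read_state()['position']); print(hand_in())"
```

```text
[ 0.59008828 -0.11754787  0.11713469]
the job is handed in; nothing more can be done
None
```

I handed the job in at about 17 s: the ear defenders hang freely on the rail and the gripper is holding the rod at the length marker, with the two pointers in line in the last side picture; the hand-in returned no verdict.

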